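# Close the desk's cable outlet

### The arm

A 6-joint arm with a two-finger parallel gripper is mounted at the origin on the work surface. World frame = base frame: x ahead of the robot, y to its left, z up, the work surface at z = 0. Lengths are in m, angles in rad, forces in N, time in s.
With the tool pointing down it reaches from about 0.3 to 0.75 m from the base axis. Payload 8.5 kg.
Tool frame: the origin (TCP) lies on the centre line of the jaws, within the pads' length; the fingertips stand 14 mm ahead of it and the grasp point (between the pads) lies 5 mm behind it; z points along the fingers, y is the line along which they close (so a half turn about z gives the same grasp; the last joint's range is limited). The gripper opens to 85 mm and grips with 20 to 120 N. Pads are 22 mm wide; open, the fingers measure 114 mm over their backs; the gripper's body (76 mm by 85 mm) begins 54 mm behind the grasp point. The pads swing forward as they close: fully open they stand 13 mm farther back than shut.
Start: joints at [-1.501, 0.381, 1.297, -0, 1.464, -0.215], TCP at [0.155, -0.528, 0.245] pointing down, gripper open.
Joint ranges: [-3.11, 3.11], [-0.89, 2.33], [0.22, 2.48], [-1.42, 4.56], [0.17, 2.85], [-2.88, 2.88]. Speed limits (rad/s): [2.39, 2.39, 3.14, 3.14, 3.14, 3.14].

### API

Orientations are given as a rotation vector (axis times angle).
In Python, from cell import sensors, optics, r gives the robot as it stands.
- The arm moves only by the tool servo_tool, never from a script. Its argument "targets" is a list that holds one entry, the list of rows, each a list of 5 numbers: the shift along the tool's x, y, z in mm, then the turn about the tool's z in degrees, then the closure in counts, from 0 (fully open) to 255 (shut). In form: [[[tx, ty, tz, turn, hand], ...]]. A call has exactly 5 rows; each row is the pose to reach, as a shift and turn from the pose commanded when the call began, along the tool's axes at that moment; what a row does not reach only later rows make up. A row lasts 1/8 s, in which the tool goes at most 62.5 mm and 10.7 degrees, less where a joint would pass 70% of its speed; a pose out of reach is approached as far as the arm can. A call with a gripper value outside its range is refused whole. The fingers move at their own pace and stop on an object; "force" is the grip in N (left out, the last holds). Time passes only in rows, so rows that repeat a pose let the fingers close, or fill a call up. It gives the time, the measured TCP pose, the force, the opening and the grip force at its end, in the units of the state.
- sensors.get_state(): the state, without advancing time (a new reading comes with each control period).
- optics.camera(name): name is "scene" or "side" or "wrist"; returns the picture (420x560x3 uint8, red, green, blue); there is no depth.
- optics.get_calibration(name): a dict with "mtx" (3x3 intrinsics, pixels), "world_to_cam" (4x4, takes a point from world to camera coordinates). Camera axes: x right, y up, looking along -z (the intrinsics and any distortion apply to the point x, -y, -z); pixel columns grow to the right and rows downward; lengths in m; the calibration is good to about 2 mm. A picture is of the moment at which its call begins: read the wrist's pose just before it. get_calibration takes no time and is no camera call; for the wrist camera it gives the pose at the moment of the call.
- r.close_job(): hands the job in; it is judged then, once.
The state is a dict: "t": time; "q": joint angles; "dq": joint speeds; "effort": joint torques, N m; "eef_pos": TCP position; "eef_rot": TCP orientation; "wrist_force": force on the tool from outside, world axes, zero at the start; "moment": the same for the moment, N m; "width": opening from 0.0 (shut) to 1.0 (fully open); "grip_force": force on a finger pad.
Only numpy, scipy, OpenCV 4.12 (cv2) and the standard library are available. Lean on these libraries where they do the work, as an engineer would, in place of code of your own. Each camera call takes 0.05 s, during which the arm holds its last target. There are 200 camera calls.

### The job

Close the round cable outlet on the desk: with a fingertip against the blue rib, push the dark cover round until the notch in its edge is over the orange pin, then press the cover down until it sits fully home, flush with the cream rim. Only push and press the cover, never pinch its rib or lift it, and leave the mug, stapler, tape and glue where they are; finish clear of everything.

Things in the scene. Friction and masses are not known exactly. Their poses are not given: they have to be found in the camera images.
- pod: The cable outlet: a round cream plastic housing fixed to the desk (it cannot move), 144 mm across, 40 mm high, with an open round mouth 116 mm across. Origin: centre of its underside, on the desk. Its +x axis points from the centre to the pin; z is up.
- cover: Dark grey round cover in the outlet's mouth, 110 mm across, 10 mm thick, concentric with it. Turns endlessly either way about its vertical axis (friction 0.05 N m, about 1.5 N at the rib; stays where left) and slides up and down without tilting. Origin: centre of its underside, 38.5 mm above the desk at the start; x axis towards the notch. The blue rib stands on top, opposite the notch.
- rib_left: Flat cheek on the cover's +y side of the blue rib. Whole rib: 28 mm long, 12 thick, 17.5 tall above the cover's top, radial, from 24 to 52 mm from the cover's centre along its -x. Cheek: 24 x 3 x 16 mm, fixed to the cover. Over 1 N on this and on rib_right at once counts as pinching. Origin: middle of the cheek's foot, on the cover's top.
- rib_right: The same cheek on the cover's -y side of the rib.
- notch (a point): Middle of the notch, level with the cover's underside, 50 mm from the cover's centre along its +x. The notch is a slot 14 mm wide cut right through, reaching 14 mm in from the cover's edge.
- pin (a point): Top of the orange pin, 52 mm from the outlet's centre: a fixed round dowel, 8 mm diameter, lying radially from 45 mm to the mouth's wall at 58 mm, its top 37.5 mm above the desk. Hidden by the cover until the notch is over it, but an orange bar 9 mm wide on the rim's top marks its direction.
- press_spot (a point): A good place to press: on the cover's top face, 10 mm from its centre towards the notch, marked with a lighter grey disc 28 mm across.
- seat (a joint): How far the cover is pressed down, m: 0 at the start (its top 8.5 mm proud of the rim), 0.001 to 0.004 (more the harder it is pressed) when the pin stops it, the notch not being over it, 0.0085 fully home (top flush with the rim, 40 mm above the desk), negative when lifted. Slides at about 5 N (snug), no spring; stays where left.
- mug: White mug, 80 mm across, 90 mm high, handle to its +y, standing loose. Origin: centre of its underside.
- stapler: Red stapler, 135 x 36 x 50 mm, long side along its x, loose. Origin: centre of its underside.
- tape: Tan roll of parcel tape lying flat, 72 mm across, 18 mm high, loose. Origin: centre of its underside.
- glue: Small white glue bottle with an orange cap, 32 mm across, 75 mm high, standing loose. Origin: centre of its underside.

How it is judged:
On the way:
1. the notch is brought over the pin while the cover still stands proud (horizontal distance between notch and pin below 0.009 m and value of joint seat below 0.006 m).
At the end, for the whole second after the job is handed in: The cover is pressed at least 6.8 of its 8.5 mm down (flush with the rim to 1.7 mm), its notch on the pin (points within 6 mm seen from above), at rest; mug, stapler, tape and glue within 15 mm of where they stood (value of joint seat above 0.0068 m and horizontal distance between notch and pin below 0.006 m and angular speed of cover below 0.05 rad/s and distance of each of mug, stapler, tape, glue from where it was at the start of the episode below 0.015 m); the robot touches nothing.
It fails at once if the cover is lifted more than 4 mm above where it stood (value of joint seat below -0.004 m).
It fails at once if the cover's rib is pinched: both its flat sides pressed at once (contact force between each of rib_left, rib_right and the fingers above 1 N).
It fails at once if the mug or the glue is shoved, lifted or tipped (moved over 15 mm or tilted over 0.3 rad) (distance of any of mug, glue from where it was at the start of the episode above 0.015 m or angle between any of mug, glue's own z axis and vertical above 0.3 rad).
It fails at once if the stapler or the tape is shoved, lifted or tipped (moved over 15 mm or tilted over 0.3 rad) (distance of any of stapler, tape from where it was at the start of the episode above 0.015 m or angle between any of stapler, tape's own z axis and vertical above 0.3 rad).
It also fails if it takes over 51 s, if anything falls off the work surface, if the arm or the gripper's body presses on something with over 40 N, if the wrist force passes 120 N, or if a joint passes its speed limit or range.

## Working session

There is one attempt and no reset: what is moved stays moved. The work goes in short steps, Python scripts to look and compute and a tool call to move; the robot and the scene stay as the last step left them, time stands still between calls to the robot, and variables do not carry over. Pictures are saved under pics/ and viewed, at most 10 in all, crops included, and the job is handed in when it is done.

Besides the shell and the picture viewer there is one more tool, called after "Call:" as name([rows], argument=value, ...), one row to a line, values as JSON. servo_tool: Moves the arm, as the interface text tells. Its arguments: {"type":"object","properties":{"targets":{"type":"array"},"force":{"type":"number"}},"required":["targets"]}

```bash
mkdir -p pics
python3 - <<'E'
from cell import sensors, optics, r
import cv2,numpy as np
s=sensors.get_state(); print(s['t'],s['eef_pos'],s['eef_rot'],s['width'])
a=optics.camera("scene");b=optics.camera("side")
for n,i in(("scene",a),("side",b)): cv2.imwrite(f"pics/{n}0.png",i[:,:,::-1])
E
```

```text
0.0 [ 0.15450602 -0.52756134  0.24470311] [-3.10832844e+00 -4.45587420e-01 -1.88431798e-04] 0.998502430532851
```

View pics/scene0.png

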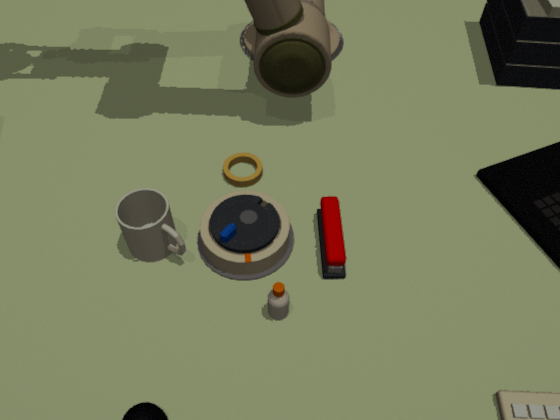

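View pics/side0.png

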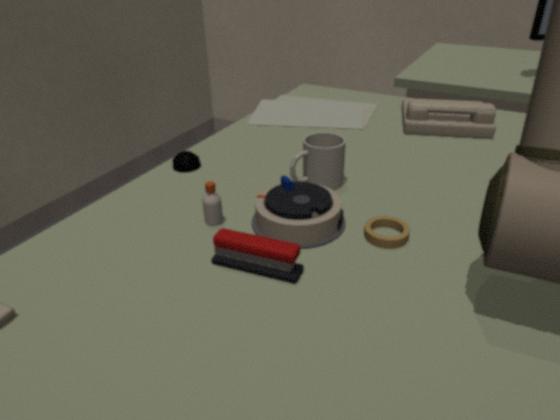

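The scene view shows the outlet at about (245,228), the blue rib at (229,232), the notch at (264,203) and the orange bar at (248,258). Around the outlet stand the mug (150,225), tape (243,168), stapler (332,237) and glue (278,300). Next I'll turn these into positions.

```bash
cat > h.py <<'E'
import cv2,numpy as np
from cell import sensors, optics, r
def ray(cal,uv,z):
    K=np.array(cal["mtx"]);T=np.array(cal["world_to_cam"]);R=T[:3,:3];c=-R.T@T[:3,3]
    p=np.linalg.solve(K,[uv[0],uv[1],1.]);d=R.T@(p*[1,-1,-1])
    return (c+d*(z-c[2])/d[2])
def proj(cal,P):
    T=np.array(cal["world_to_cam"]);p=T[:3,:3]@P+T[:3,3];q=np.array(cal["mtx"])@(p*[1,-1,-1]);return q[:2]/q[2]
def blobs(im,lo,hi,amin=15):
    h=cv2.cvtColor(im,cv2.COLOR_RGB2HSV);m=cv2.inRange(h,np.array(lo),np.array(hi))
    n,l,s,c=cv2.connectedComponentsWithStats(m)
    return [(s[i,4],c[i].round(1),s[i,:4]) for i in range(1,n) if s[i,4]>=amin],l
E
python3 - <<'E'
from h import *
im=cv2.imread("pics/scene0.png")[:,:,::-1].copy();cal=optics.get_calibration("scene")
for nm,lo,hi,z in(("blue",(105,120,60),(130,255,255),.062),("orange",(4,180,100),(14,255,255),.04),("tape",(15,150,80),(22,255,255),.018),("red",(0,220,90),(3,255,255),.05)):
    for a,c,b in blobs(im,lo,hi)[0]: print(nm,a,c,b,ray(cal,c,z).round(4))
for nm,uv,z in(("covC",(245,222),.0485),("disc",(249,216),.0485),("notch",(264,203),.0485),("glue",(278,289),.075),("mugtop",(145,207),.09),("mughandle",(180,250),.045),("stA",(332,200),.05),("stB",(336,262),.05),("podL",(199,245),0),("podR",(294,240),0),("podB",(247,273),0)): print(nm,ray(cal,uv,z).round(4))
h=cv2.cvtColor(im,cv2.COLOR_RGB2HSV)
# cover
roi=np.zeros(im.shape[:2],np.uint8);cv2.ellipse(roi,(245,224),(42,32),0,0,360,255,-1)
m=((h[:,:,2]<70)*roi.astype(bool)).astype(np.uint8)
cs=max(cv2.findContours(m,0,2)[0],key=cv2.contourArea);P=np.array([ray(cal,p[0],.0485)[:2] for p in cv2.convexHull(cs)])
print("cover circ",cv2.minEnclosingCircle(P.astype(np.float32)),len(P))
E
```

```text
blue 140 [227.5 229.9] [220 223  16  15] [ 0.6109 -0.0508  0.062 ]
orange 39 [247.4 257.6] [245 253   6  10] [ 0.6437 -0.0168  0.04  ]
orange 26 [277.7 284.7] [274 283   9   5] [0.686  0.0333 0.04  ]
tape 393 [242.1 167.1] [223 153  39  29] [ 0.438  -0.0542  0.018 ]
tape 52 [278.3 287.8] [273 283  11   9] [0.6786 0.0337 0.018 ]
red 1130 [332.5 230. ] [321 197  24  66] [0.5864 0.1098 0.05  ]
covC [ 0.5832 -0.0282  0.0485]
disc [ 0.5707 -0.0234  0.0485]
notch [ 0.5418 -0.0026  0.0485]
glue [0.7127 0.0359 0.075 ]
mugtop [ 0.6009 -0.1757  0.09  ]
mughandle [ 0.6432 -0.1199  0.045 ]
stA [0.5257 0.1074 0.05  ]
stB [0.6449 0.1165 0.05  ]
podL [ 0.6015 -0.1039  0.    ]
podR [0.5763 0.0506 0.    ]
podB [ 0.6468 -0.0187  0.    ]
cover circ ((0.5845798850059509, -0.029131820425391197), 0.05799759179353714) 35
```

Call:
servo_tool([
  [[45, -31, 0, -10, 255], [95, -66, 0, -20, 255], [147, -101, 0, -30, 255], [200, -137, 0, -40, 255], [250, -172, 0, -50, 255]],
])

```text
t: 0.72
eef_pos: [0.3468, -0.291, 0.2452]
eef_rot: [-2.625, -1.725, -0.0]
wrist_force: [0.5, -1.4, 0.5]
width: 0.004
grip_force: 0.0
```

Call:
servo_tool([
  [[60, 16, 0, -10, 255], [120, 32, 0, -20, 255], [180, 48, 0, -30, 255], [240, 64, 0, -40, 255], [295, 78, 0, -50, 255]],
])

```text
t: 1.35
eef_pos: [0.5368, -0.0519, 0.2451]
eef_rot: [-1.649, -2.674, 0.0]
wrist_force: [0.1, -0.9, -0.1]
width: -0.0
grip_force: 0.0
```

Run:
```python
from h import *
s=sensors.get_state(); cal=optics.get_calibration("wrist");w=optics.camera("wrist")
cv2.imwrite("pics/w1.png",w[:,:,::-1]); np.save("w1.npy",{k:np.array(v) for k,v in cal.items() if k in("mtx","world_to_cam")})
print(s['t'],s['eef_pos'],s['eef_rot'],s['q'].round(2) if hasattr(s['q'],'round') else s['q'])
print(blobs(w,(105,120,60),(130,255,255))[0]);print(blobs(w,(4,180,100),(14,255,255))[0])
```

```text
1.35 [ 0.53682969 -0.05188284  0.24506757] [-1.64877429e+00 -2.67361638e+00  2.25744798e-04] [-0.32  0.36  1.33 -0.    1.45 -0.78]
[(np.int32(484), array([356. , 226.4]), array([343, 211,  26,  33], dtype=int32))]
[(np.int32(129), array([507.6, 190.3]), array([499, 183,  23,  20], dtype=int32))]
```

View pics/w1.png

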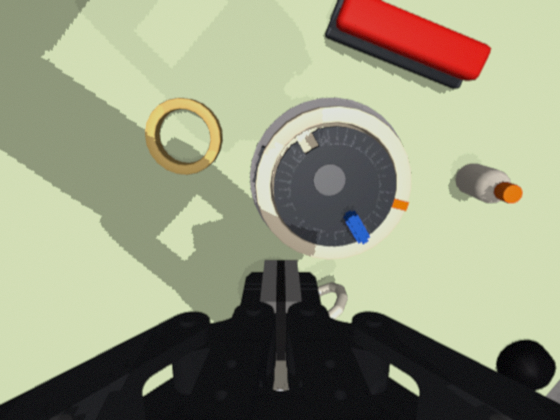

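The wrist view shows the cover at about (336,185), the blue rib at (357,227), the notch at (309,140) and the orange bar at (400,205). The closed fingertips are at (281,262).

Run:
```python
from h import *
w=cv2.imread("pics/w1.png")[:,:,::-1].copy();cal=np.load("w1.npy",allow_pickle=True).item()
h=cv2.cvtColor(w,cv2.COLOR_RGB2HSV)
roi=np.zeros(w.shape[:2],np.uint8);cv2.circle(roi,(336,185),68,255,-1)
m=((h[:,:,2]<115)|cv2.inRange(h,(105,120,60),(130,255,255)).astype(bool))&(roi>0)
m=cv2.morphologyEx(m.astype(np.uint8),cv2.MORPH_OPEN,np.ones((5,5)))
c=max(cv2.findContours(m,0,2)[0],key=cv2.contourArea)
P=np.array([ray(cal,p[0],.0485)[:2] for p in cv2.convexHull(c)],np.float32)
print("cover",cv2.minEnclosingCircle(P)); 
A=np.c_[2*P,np.ones(len(P))];x=np.linalg.lstsq(A,(P**2).sum(1),rcond=None)[0];print("lsq",x[:2],(x[2]+x[0]**2+x[1]**2)**.5)
for nm,uv,z in(("disc",(329.5,180),.0485),("notch",(309,140),.0485),("bar",(400,205),.04),("rib",(357,227),.063)): print(nm,ray(cal,uv,z))
# cream rim outer
bm=cv2.inRange(h,(4,180,100),(16,255,255));b=[(a,cc) for a,cc,_ in blobs(w,(4,150,100),(18,255,255))[0]];print(b)
```

```text
cover ((0.5815050601959229, -0.031743522733449936), 0.05735553056001663)
lsq [ 0.57975214 -0.03085566] 0.055261766870853685
disc [ 0.57245907 -0.02592704  0.0485    ]
notch [ 0.53980732 -0.00316684  0.0485    ]
bar [ 0.64408051 -0.01814254  0.04      ]
rib [ 0.61130526 -0.05023101  0.063     ]
[(np.int32(345), array([510.4, 192.3])), (np.int32(127), array([399.8, 204.4]))]
```

Call:
servo_tool([
  [[-9, 47, 30, -10, 255], [-18, 94, 70, -20, 255], [-18, 94, 110, -30, 255], [-18, 94, 145, -30, 255], [-18, 94, 160, -30, 255]],
])

```text
t: 2.02
eef_pos: [0.6272, -0.0282, 0.0831]
eef_rot: [-0.91, -3.003, 0.0]
wrist_force: [0.7, -0.5, 0.3]
width: -0.001
grip_force: 0.0
```

Run:
```python
from h import *
s=sensors.get_state(); cal=optics.get_calibration("wrist");w=optics.camera("wrist");b=optics.camera("side")
cv2.imwrite("pics/w2.png",np.hstack([w,cv2.resize(b[130:270,200:400],(400,280))if 0 else w[:, :0]])[:,:,::-1])
b2=cv2.resize(b[130:250,220:380],(640,480));cv2.imwrite("pics/s2.png",b2[:,:,::-1])
from scipy.spatial.transform import Rotation as R
M=R.from_rotvec(s['eef_rot']).as_matrix();p=np.array(s['eef_pos']);print(s['t'],p,np.degrees(np.arctan2(M[1,0],M[0,0])))
c=np.array([.580,-.031,p[2]]);print("TCP in tool axes rel centre",(M.T@(p-c)*1000).round(1))
for k in blobs(w,(105,120,60),(130,255,255))[0]: print(k, ray(cal,k[1],.063))
```

```text
2.025 [ 0.62722343 -0.02820935  0.08307447] 146.29876920385706
TCP in tool axes rel centre [-37.7  28.5  -0.2]
(np.int32(2111), array([219.6, 269. ]), array([202, 234,  35,  73], dtype=int32)) [ 0.61073482 -0.04917205  0.063     ]
```

View pics/s2.png

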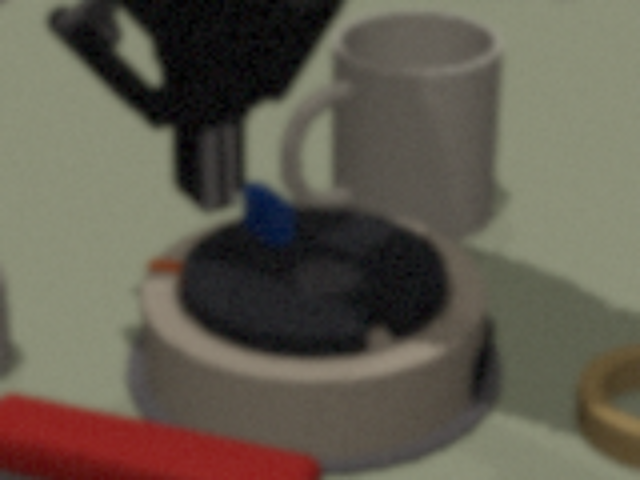

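View pics/w2.png

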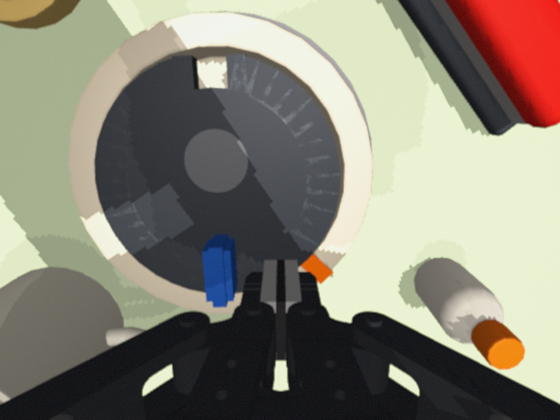

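The closed fingertips (281,270 in the wrist view) are on the correct side of the rib (220,269), with a clear gap. The mug and the glue are clear too. Going down, then closing the gap.

Call:
servo_tool([
  [[0, 0, 6, 0, 255], [0, 0, 11, 0, 255], [0, 0, 15, 0, 255], [0, 0, 15, 0, 255], [0, -4, 15, 0, 255]],
])

```text
t: 2.75
eef_pos: [0.626, -0.0317, 0.0705]
eef_rot: [0.91, 3.007, 0.0]
wrist_force: [-0.2, 0.2, -0.0]
width: -0.003
grip_force: 0.0
```

Run:
```python
import numpy as np
p=np.array([-38,20.5])
for k in range(1,6):
    a=np.radians(6*k);R=np.array([[np.cos(a),-np.sin(a)],[np.sin(a),np.cos(a)]]);print(6*k,(R@p-p).round(1))
```

```text
6 [-1.9 -4.1]
12 [-3.4 -8.3]
18 [ -4.5 -12.7]
24 [ -5.1 -17.2]
30 [ -5.2 -21.7]
```

Call:
servo_tool([
  [[0, -4, 1, 0, 255], [-1.9, -8.1, 2, 6, 255], [-3.4, -12.3, 2, 12, 255], [-4.5, -16.7, 2, 18, 255], [-5.1, -21.2, 2, 24, 255]],
])

```text
t: 3.38
eef_pos: [0.6185, -0.0524, 0.0687]
eef_rot: [1.52, 2.748, 0.001]
wrist_force: [0.9, 2.2, 1.5]
width: -0.0
grip_force: 0.9
```

```bash
cat > st.py <<'E'
from h import *
from scipy.spatial.transform import Rotation as R
import sys
def st(c=(.580,-.031)):
    s=sensors.get_state();M=R.from_rotvec(s['eef_rot']).as_matrix();p=np.array(s['eef_pos'])
    print(s['t'],p.round(4),"yaw",np.degrees(np.arctan2(M[1,0],M[0,0])).round(1),"rel",(M.T@(p-[*c,p[2]])*1000).round(1),"F",np.round(s['wrist_force'],1),"q6",s['q'][5])
def look():
    cal=optics.get_calibration("wrist");w=optics.camera("wrist");cv2.imwrite(sys.argv[1],w[:,:,::-1])
    for k in blobs(w,(105,120,60),(130,255,255),100)[0]:
        P=ray(cal,k[1],.063);print("rib",k[1],P,np.degrees(np.arctan2(P[1]+.031,P[0]-.580)))
    return w,cal
if __name__=="__main__": st();look()
E
python3 st.py pics/w3.png
```

```text
3.375 [ 0.6185 -0.0524  0.0687] yaw 122.1 rel [-38.6  21.3   0. ] F [0.9 2.2 1.5] q6 -0.8357524448487361
rib [231.8 275.8] [ 0.59925864 -0.0576903   0.063     ] -54.18731507259744
```

Call:
servo_tool([
  [[-1.9, -4.1, 0, 6, 255], [-3.4, -8.3, 0, 12, 255], [-4.5, -12.7, 0, 18, 255], [-5.1, -17.2, 0, 24, 255], [-5.2, -21.7, 0, 30, 255]],
])

```text
t: 4.05
eef_pos: [0.6031, -0.0684, 0.0687]
eef_rot: [2.177, 2.263, 0.001]
wrist_force: [1.3, 0.3, 0.6]
width: -0.004
grip_force: 0.9
```

Call:
servo_tool([
  [[-1.9, -4.1, 0, 6, 255], [-3.4, -8.3, 0, 12, 255], [-4.5, -12.7, 0, 18, 255], [-5.1, -17.2, 0, 24, 255], [-5.2, -21.7, 0, 30, 255]],
])

```text
t: 4.68
eef_pos: [0.5816, -0.0747, 0.0687]
eef_rot: [2.689, 1.622, 0.001]
wrist_force: [0.6, -0.8, 1.7]
width: 0.002
grip_force: 0.9
```

```bash
python3 st.py pics/w4.png
```

```text
4.675 [ 0.5816 -0.0747  0.0687] yaw 62.2 rel [-37.9  21.8   0. ] F [ 0.6 -0.8  1.7] q6 0.15584248823815036
rib [231.6 276.2] [ 0.56755979 -0.0608461   0.063     ] -112.62695803469684
```

Call:
servo_tool([
  [[-1.9, -4.1, 0, 6, 255], [-3.4, -8.3, 0, 12, 255], [-4.5, -12.7, 0, 18, 255], [-5.1, -17.2, 0, 24, 255], [-5.2, -21.7, 0, 30, 255]],
])

```text
t: 5.35
eef_pos: [0.5598, -0.0693, 0.0686]
eef_rot: [3.017, 0.873, 0.001]
wrist_force: [-0.6, -2.9, 1.3]
width: -0.002
grip_force: 1.1
```

Call:
servo_tool([
  [[-1, -2, 0, 3, 255], [-1.9, -4.1, 0, 6, 255], [-2.7, -6.2, 0, 9, 255], [-3.4, -8.3, 0, 12, 255], [-3.4, -8.3, 0, 12, 255]],
])

```text
t: 5.98
eef_pos: [0.5524, -0.0638, 0.0685]
eef_rot: [3.091, 0.558, 0.0]
wrist_force: [0.2, -1.9, 0.9]
width: 0.006
grip_force: 0.7
```

```bash
python3 st.py pics/w5.png
```

```text
5.975 [ 0.5524 -0.0638  0.0685] yaw 20.5 rel [-37.3  21.1   0. ] F [ 0.2 -1.9  0.9] q6 0.8860073227093701
rib [231.4 277.4] [ 0.55092922 -0.04405812  0.063     ] -155.81115964998006
```

View pics/w5.png

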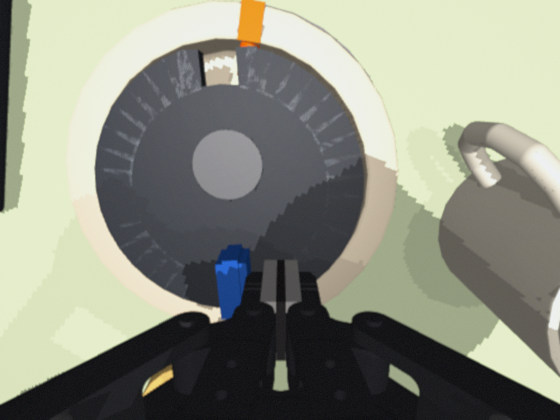

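The notch (219,68) is about 10° short of the orange bar (251,22), and the rib (231,277) rests against the finger. Now measuring the angle left.

```bash
cat > ang.py <<'E'
from st import *
def ang(w,cal,nuv):
    h=cv2.cvtColor(w,cv2.COLOR_RGB2HSV)
    cream=ray(cal,(0,0),.04)
    P=[]
    for k in blobs(w,(8,170,150),(20,255,255),100)[0]:
        q=ray(cal,k[1],.04);
        if abs(np.hypot(q[0]-.58,q[1]+.031)-.065)<.012:P.append(q)
    b=P[0];n=ray(cal,nuv,.0485);d=ray(cal,(227,164),.0485)
    a=lambda p:np.degrees(np.arctan2(p[1]+.031,p[0]-.580))
    print("bar",b,a(b),"notch",n,a(n),"disc",d,a(d))
E
python3 - <<'E'
from ang import *
w=cv2.imread("pics/w5.png")[:,:,::-1].copy();cal=optics.get_calibration("wrist")
ang(w,cal,(219.5,68))
roi=np.zeros(w.shape[:2],np.uint8);cv2.circle(roi,(231,170),134,255,-1);g=cv2.cvtColor(w,cv2.COLOR_RGB2HSV)[:,:,2]
m=((g<110)&(roi>0)).astype(np.uint8);m[240:]=0
m=cv2.morphologyEx(m,cv2.MORPH_OPEN,np.ones((5,5)));c=max(cv2.findContours(m,0,2)[0],key=cv2.contourArea)
hull=[p[0] for p in cv2.convexHull(c) if p[0][1]<235]
P=np.array([ray(cal,p,.0485)[:2] for p in hull]);x=np.linalg.lstsq(np.c_[2*P,np.ones(len(P))],(P**2).sum(1),rcond=None)[0];print("lsq",x[:2],(x[2]+x[0]**2+x[1]**2)**.5)
E
```

```text
bar [ 0.64347603 -0.01791644  0.04      ] 11.646595791001483 notch [ 0.62352453 -0.01334311  0.0485    ] 22.0812480528472 disc [ 0.59032071 -0.02718708  0.0485    ] 20.276444345228946
lsq [ 0.58292267 -0.03145299] 0.0541119616192993
```

Call:
servo_tool([
  [[-0.8, -1.7, 0, 2.5, 255], [-1.6, -3.4, 0, 5, 255], [-2.3, -5.1, 0, 7.5, 255], [-2.9, -6.9, 0, 10, 255], [-2.9, -6.9, 0, 10, 255]],
])

```text
t: 6.65
eef_pos: [0.5473, -0.0581, 0.0684]
eef_rot: [3.129, 0.286, -0.0]
wrist_force: [-0.7, -1.0, 0.6]
width: 0.003
grip_force: 0.6
```

```bash
python3 st.py pics/w6.png
python3 - <<'E'
import cv2
a=cv2.imread("pics/w6.png");cv2.imwrite("pics/w6c.png",cv2.resize(a[0:200,120:360],None,fx=3,fy=3))
E
```

```text
6.65 [ 0.5473 -0.0581  0.0684] yaw 10.4 rel [-37.1  20.8   0. ] F [-0.7 -1.   0.6] q6 1.0676116640276891
rib [231.4 277.7] [ 0.54927817 -0.03845675  0.063     ] -166.35709704946532
```

View pics/w6c.png

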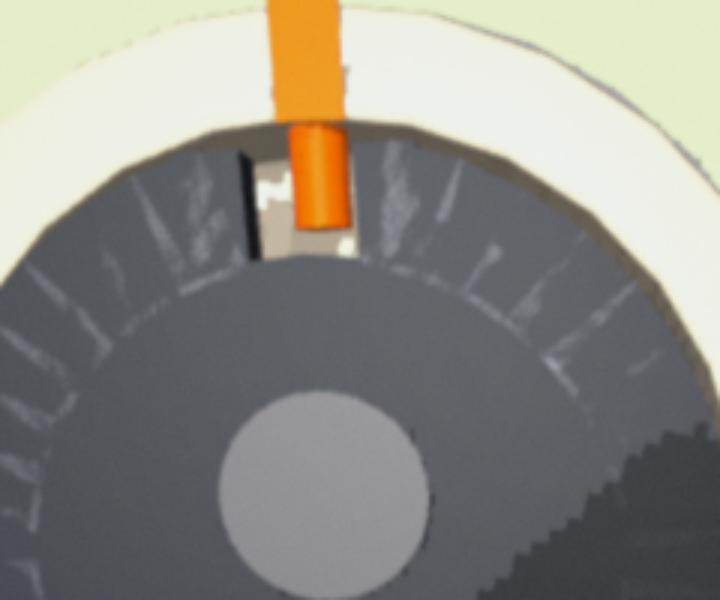

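The orange pin now shows in the notch, at crop (321,175) with the slot spanning 240–357. I'll correct for parallax.

Run:
```python
from ang import *
cal=optics.get_calibration("wrist")
a=lambda p:(p.round(4),np.degrees(np.arctan2(p[1]+.031,p[0]-.581)).round(1))
f=lambda x,y,z:a(ray(cal,(120+x/3,y/3),z))
print("pin near end",f(323,228,.0345),f(318,130,.0375),"slot inner corners",f(250,262,.0485),f(360,258,.0485),"outer",f(238,152,.0485),f(353,140,.0485))
```

```text
pin near end (array([ 0.6246, -0.0222,  0.0345]), np.float64(11.4)) (array([ 0.6363, -0.0203,  0.0375]), np.float64(11.0)) slot inner corners (array([ 0.6183, -0.0158,  0.0485]), np.float64(22.2)) (array([ 0.6212, -0.0293,  0.0485]), np.float64(2.3)) outer (array([ 0.6307, -0.0127,  0.0485]), np.float64(20.2)) (array([ 0.6346, -0.0264,  0.0485]), np.float64(4.9))
```

Call:
servo_tool([
  [[-0.3, -0.7, 0, 1, 255], [0, 6, 0, 1, 255], [0, 10, -25, 1, 255], [20, 5, -28, 0, 255], [47, -21, -28, 0, 255]],
])

```text
t: 7.32
eef_pos: [0.5907, -0.03, 0.0968]
eef_rot: [3.129, 0.28, 0.002]
wrist_force: [0.3, -0.3, -0.8]
width: -0.001
grip_force: 0.0
```

Call:
servo_tool([
  [[0, 0, 10, 0, 255], [0, 0, 20, 0, 255], [0, 0, 28, 0, 255], [0, 0, 34, 0, 255], [0, 0, 36, 0, 255]],
])

```text
t: 7.95
eef_pos: [0.5894, -0.0295, 0.0603]
eef_rot: [3.129, 0.282, -0.001]
wrist_force: [-2.9, -2.5, 4.0]
width: -0.001
grip_force: 2.1
```

```bash
python3 st.py pics/w7.png
```

```text
7.95 [ 0.5894 -0.0295  0.0603] yaw 10.3 rel [ 9.6  0.2 -0. ] F [-2.9 -2.5  4. ] q6 1.1410349566350768
rib [280.4 376.7] [ 0.55568775 -0.03600188  0.063     ] -168.37445973715973
```

Call:
servo_tool([
  [[0, 0, 2, 0, 255], [0, 0, 4, 0, 255], [0, 0, 6, 0, 255], [0, 0, 8, 0, 255], [0, 0, 8, 0, 255]],
])

```text
t: 8.62
eef_pos: [0.59, -0.0292, 0.0538]
eef_rot: [3.128, 0.283, 0.002]
wrist_force: [-6.3, -1.7, 16.9]
width: -0.0
grip_force: 8.5
```

Call:
servo_tool([
  [[0, 0, 1, 0, 255], [0, 0, 2, 0, 255], [0, 0, 2.5, 0, 255], [0, 0, 2.5, 0, 255], [0, 0, 2.5, 0, 255]],
])

```text
t: 9.25
eef_pos: [0.5901, -0.0292, 0.0536]
eef_rot: [3.127, 0.283, 0.004]
wrist_force: [-12.8, -0.9, 35.4]
width: -0.003
grip_force: 17.6
```

Solid stop at the flush height. Raising clear and checking.

Call:
servo_tool([
  [[0, 0, -10, 0, 255], [0, 0, -40, 0, 255], [-20, 0, -80, 0, 255], [-50, 0, -120, 0, 255], [-60, 0, -150, 0, 255]],
])

```text
t: 9.88
eef_pos: [0.5299, -0.0395, 0.2012]
eef_rot: [-3.128, -0.282, -0.002]
wrist_force: [0.2, -0.3, 0.6]
width: 0.0
grip_force: 0.0
```

```bash
python3 st.py pics/w8.png
python3 - <<'E'
from h import *
b=optics.camera("side");a=cv2.imread("pics/w8.png");s=cv2.resize(b[150:260,230:370],(560,440))[:,:,::-1]
cv2.imwrite("pics/c8.png",np.hstack([cv2.resize(a,(400,300)),cv2.resize(s,(382,300))]))
E
```

```text
9.875 [ 0.5299 -0.0395  0.2012] yaw 10.3 rel [-50.8  -0.6  -0.1] F [ 0.2 -0.3  0.6] q6 1.0928716518879673
rib [283.  183.9] [ 0.54601192 -0.0387607   0.063     ] -167.13782418039418
```

View pics/c8.png

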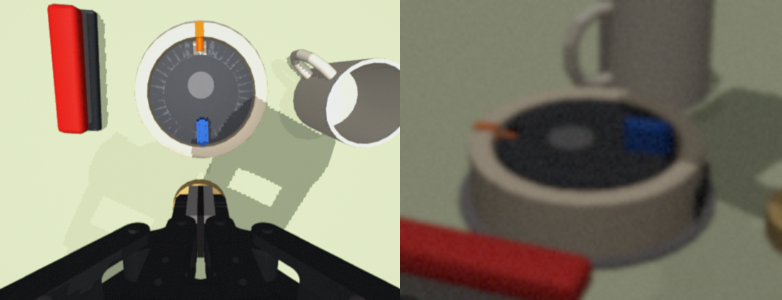

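The cover sits flush in the rim with the pin in the notch (200,45), and the gripper is clear of everything.

```bash
python3 -c "
from cell import r
print(r.close_job())"
```

```text
the job is handed in; nothing more can be done
None
```

The outlet is closed and handed in at about 10 s: the notch is over the pin, the cover is pressed to a firm stop flush with the rim, and the arm finished clear; I saw no contact with the mug, stapler, tape or glue, but the hand-in returned no verdict.

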